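# Close the guard over a TV power board

## Task

On this TV repair table two circuit boards sit in test cradles with sliding clear guards, both left open. Push the guard of the tan power-supply board (the one with the yellow transformer) fully shut until its latch catches, and let go; a red tab on top is there to push on. Leave the guard of the green board where it is.

Things in the scene. Friction and masses are not known exactly. Their poses are not given: they have to be found in the camera images.
- power_tab (a point): Centre of the upright red tab on the clear sliding guard of the tan power board. Tab: 10 mm thick along the slide, 60 wide, 40 high. It stands on the guard's flat roof (top 77 mm above the table, 20 mm below this point), which reaches 45 mm behind and 95 mm ahead of it, 156 mm wide, edge strips 3 mm high. Axes: x level, the closing direction (the board lies that way); y across; z up.
- power_guard (a joint): Opening of the power board's guard, m: 0 shut against its end stop, 0.12 fully open. About 1.5 N of friction; it stays where it is left. In the last 25 mm the latch pin rides up a ramp on the guard and the push rises to about 6 N; some 3 mm before the stop the pin drops behind the ramp and holds the guard. The cradle, 335 x 175 mm, is fixed to the table.
- power_latch (a joint): Lift of the power cradle's brass latch pin, m: 0 down (at rest, guard open or caught), about 0.006 on top of the ramp. Spring-loaded, moves by itself. It stands in a dark steel bridge at the closed end, 110 mm ahead of the tab's shut place along the tab's x; its knob tops out 95 mm above the table (101 lifted).
- signal_tab (a point): The same point and axes on the red tab of the identical guard over the green signal board in the second cradle, which must stay where it is.

How it is judged:
By the outcome, as a careful person would: the job done as asked, in the order asked, and still so for the second after the job is handed in, with the robot touching nothing.
It also fails if it takes over 32 s, if anything falls off the work surface, if the arm or the gripper's body presses on something with over 40 N, if the wrist force passes 120 N, or if a joint passes its speed limit or range.

## Robot

A 6-joint arm with a two-finger parallel gripper is mounted at the origin on the work surface. World frame = base frame: x ahead of the robot, y to its left, z up, the work surface at z = 0. Lengths are in m, angles in rad, forces in N, time in s.
With the tool pointing down it reaches from about 0.375 to 0.9 m from the base axis. Payload 3.1 kg.
Tool frame: the origin (TCP) lies between the finger pads; the fingertips stand 11 mm ahead of it and the grasp point (between the pads) lies 8 mm behind it; z points along the fingers, y is the direction in which the jaws open and shut (so a half turn about z gives the same grasp; the last joint's range is limited). The gripper opens to 85 mm and grips with 20 to 120 N. Pads are 22 mm wide; open, the fingers measure 114 mm over their backs; the gripper's body (76 mm by 85 mm) begins 54 mm behind the grasp point. The pads swing forward as they close: fully open they stand 13 mm farther back than shut.
Start: joints at [-1.401, 0.527, 1.433, -0, 1.181, -0.178], TCP at [0.213, -0.588, 0.242] pointing down, gripper open.
Joint ranges: [-3.08, 3.08], [-0.75, 2.2], [0.22, 2.44], [-1.43, 4.57], [0, 2.65], [-2.85, 2.85]. Speed limits (rad/s): [2.79, 2.79, 3.14, 3.14, 3.14, 3.14].

## Interface

Orientations are given as a unit quaternion [x, y, z, w].
In Python, from station import manip gives the robot as it stands. The module is installed in compiled form; this text tells all that it offers.
- The arm moves only by the tool arm_command, never from a script. Its argument "rows" is a list of rows, each a list of 3 entries, a list of its own where there are three numbers: the shift along the world's x, y, z in mm, then the turn about the world's z in rad, then the closure, from -1 (fully open) to 1 (shut), so that 0 is half open. A call has 1 to 12 rows; each row shifts and turns the commanded pose from where the row before left it; what a row does not reach is not made up. A row lasts 1/8 s, in which the tool goes at most 62.5 mm and 10.7 degrees, less where a joint would pass 70% of its speed; a pose out of reach is approached as far as the arm can. A call with a gripper value outside its range is refused whole. The fingers move at their own pace and stop on an object; "squeeze" is the grip in N (left out, the last holds). Time passes only in rows, so rows that do not move let the fingers close. It gives the time, the measured TCP pose, the force and the opening at its end, in the units of the state.
- manip.sense(): the state, without advancing time (a new reading comes with each control period).
- manip.snapshot(name): name is "scene" or "top" or "wrist"; returns the picture (384x512x3 uint8, blue, green, red); there is no depth.
- manip.get_calibration(name): a dict with "fovy" (degrees; the focal length in pixels is half the picture's height over the tangent of half this angle, whatever the lens; pixels are square), "cx", "cy" (the principal point, pixels), "k1" (the pictures are not rectified: a ray, as slopes to the right and down, at radius r is drawn at 1 + k1 r^2 times it, then the intrinsics apply), "R" (3x3) and "t" (3): a world point X has camera coordinates R X + t. Camera axes: x right, y down, z forward; pixel columns grow to the right and rows downward; lengths in m; the calibration is good to about 2 mm. A picture is of the moment at which its call begins: read the wrist's pose just before it. get_calibration takes no time and is no camera call; for the wrist camera it gives the pose at the moment of the call.
- manip.sign_off(): hands the job in, once; it reports no verdict.
The state is a dict: "t": time; "q": joint angles; "qd": joint speeds; "tau": joint torques, N m; "tcp_pos": TCP position; "tool_rot": TCP orientation; "force": force on the tool from outside, world axes, zero at the start; "ft_torque": the same for the moment, N m; "finger_gap": opening from 0.0 (shut) to 1.0 (fully open).
Only numpy, scipy, OpenCV 4.12 (cv2) and the standard library are available. Lean on these libraries where they do the work, as an engineer would, in place of code of your own. Each camera call takes 0.05 s, during which the arm holds its last target.

## Working session

There is one attempt and no reset: what is moved stays moved. The work goes in short steps, Python scripts to look and compute and a tool call to move; the robot and the scene stay as the last step left them, time stands still between calls to the robot, and variables do not carry over. Pictures are saved under pics/ and viewed, and the job is handed in when it is done.

Besides the shell and the picture viewer there is one more tool, called after "Request:" as name([rows], argument=value, ...), one row to a line, values as JSON. arm_command: Moves the arm, as the interface text tells. Its arguments: {"type":"object","properties":{"rows":{"type":"array","items":{"type":"array"}},"squeeze":{"type":"number"}},"required":["rows"]}

```bash
mkdir -p pics; python3 - <<'E'
from station import manip
import cv2
s=manip.sense();print({k:s[k] for k in('t','tcp_pos','tool_rot','force','finger_gap')})
for n in("scene","top"):
    cv2.imwrite(f"pics/{n}0.png",manip.snapshot(n)); print(n,manip.get_calibration(n))
E
```

```text
{'t': 0.0, 'tcp_pos': array([ 0.21290367, -0.58688863,  0.24131194]), 'tool_rot': array([ 9.84918109e-01,  1.73017696e-01, -2.57993162e-07, -1.09343158e-03]), 'force': array([ 0.65317163, -0.34078779, -0.93898854]), 'finger_gap': 0.9984681357609139}
scene {'fovy': 51.64550215203546, 'cx': 248.54036294619058, 'cy': 196.10067901849746, 'k1': -0.13725109920299067, 'R': array([[-0.18234055,  0.98310198, -0.01619931],
       [ 0.64837292,  0.10783837, -0.75364677],
       [-0.73916472, -0.14792355, -0.65708001]]), 't': array([ 0.09508556, -0.33478055,  1.30215106])}
top {'fovy': 46.41348344399595, 'cx': 259.965340305638, 'cy': 193.75897970265115, 'k1': -0.04521854143907199, 'R': array([[-0.01227062, -0.99992364,  0.00146726],
       [-0.99608158,  0.01209492, -0.08760817],
       [ 0.08758373, -0.00253652, -0.99615393]]), 't': array([-0.00735199,  0.60179248,  0.9755876 ])}
```

View pics/scene0.png

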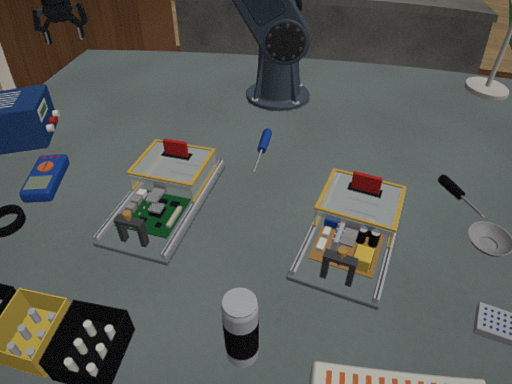

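View pics/top0.png

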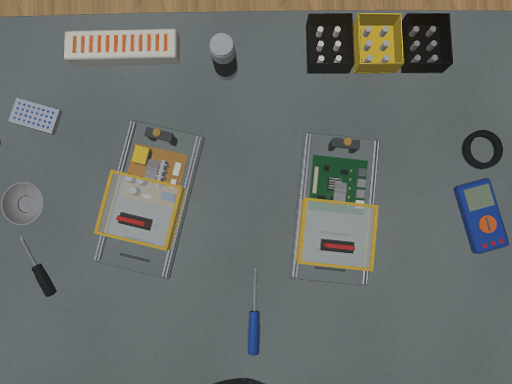

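The tan board is on the left in the top view, with its tab near (134,221) and its latch near (160,135). In the scene view its tab is near (367,183). The green board's tab is at (338,246) in the top view. Next I'll measure these.

```bash
cat > h.py <<'E'
from station import manip
import cv2,numpy as np
def cam(n):
    c=manip.get_calibration(n); f=192/np.tan(np.radians(c['fovy']/2))
    return c,f
def ray(n,uv,c=None):
    c,f=cam(n) if c is None else c
    d=np.array([(uv[0]-c['cx'])/f,(uv[1]-c['cy'])/f]); rd=np.hypot(*d); r=rd
    for _ in range(30): r=rd/(1+c['k1']*r*r)
    d=d*(r/rd if rd>0 else 1)
    R=np.array(c['R']);o=-R.T@np.array(c['t']); v=R.T@np.array([d[0],d[1],1]); return o,v/np.linalg.norm(v)
def plane(n,uv,z,c=None):
    o,v=ray(n,uv,c); return o+v*(z-o[2])/v[2]
def cross(r1,r2):
    (a,u),(b,v)=r1,r2
    s=np.linalg.lstsq(np.c_[u,-v],b-a,rcond=None)[0]
    p,q=a+s[0]*u,b+s[1]*v
    return (p+q)/2,np.linalg.norm(p-q)
def reds(im,minA=40):
    h=cv2.cvtColor(im,cv2.COLOR_BGR2HSV)
    m=(((h[...,0]<6)|(h[...,0]>174))&(h[...,1]>150)&(h[...,2]>70)).astype(np.uint8)
    n,l,st,ce=cv2.connectedComponentsWithStats(m)
    return [(ce[i],st[i],np.argwhere(l==i)[:,::-1].astype(np.float32)) for i in range(1,n) if st[i,4]>=minA]
E
python3 - <<'E'
from h import *
for n in("scene","top"):
    im=cv2.imread(f"pics/{n}0.png")
    for c,st,p in reds(im):
        b=cv2.boxPoints(cv2.minAreaRect(p)); print(n,c.round(1),st,b.round(1).tolist(),plane(n,c,.097).round(4))
    x,y=(300,150) if n=="scene" else (80,110)
    cv2.imwrite(f"pics/{n}z.png",cv2.resize(im[y:y+170,x:x+150],None,fx=3.5,fy=3.5,interpolation=cv2.INTER_CUBIC))
E
```

```text
scene [ 53.1 119.4] [ 50 117   7   6  41] [[50.0, 117.0], [56.0, 117.0], [56.0, 122.0], [50.0, 122.0]] [ 0.4034 -0.555   0.097 ]
scene [175.4 147.5] [163 139  26  18 350] [[160.89999389648438, 152.5], [163.39999389648438, 137.89999389648438], [190.3000030517578, 142.39999389648438], [187.8000030517578, 157.0]] [ 0.486  -0.1758  0.097 ]
scene [366.2 182.3] [351 171  31  23 475] [[350.1000061035156, 186.8000030517578], [354.1000061035156, 170.8000030517578], [382.5, 177.89999389648438], [378.5, 193.89999389648438]] [0.5441 0.25   0.097 ]
top [130.3 220.4] [117 216  27  10 113] [[116.5, 219.1999969482422], [117.4000015258789, 215.1999969482422], [143.8000030517578, 221.39999389648438], [142.89999389648438, 225.39999389648438]] [0.5432 0.2554 0.097 ]
top [339.3 246. ] [324 243  30   7 119] [[323.8999938964844, 246.3000030517578], [324.29998779296875, 242.3000030517578], [353.3999938964844, 245.5], [352.8999938964844, 249.5]] [ 0.4852 -0.1768  0.097 ]
```

View pics/topz.png

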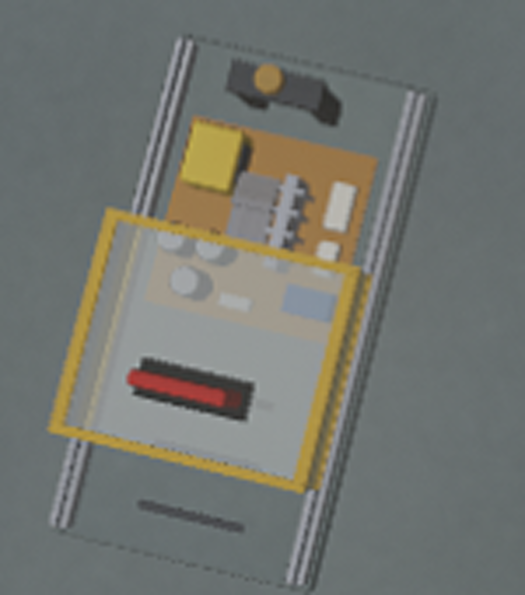

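View pics/scenez.png

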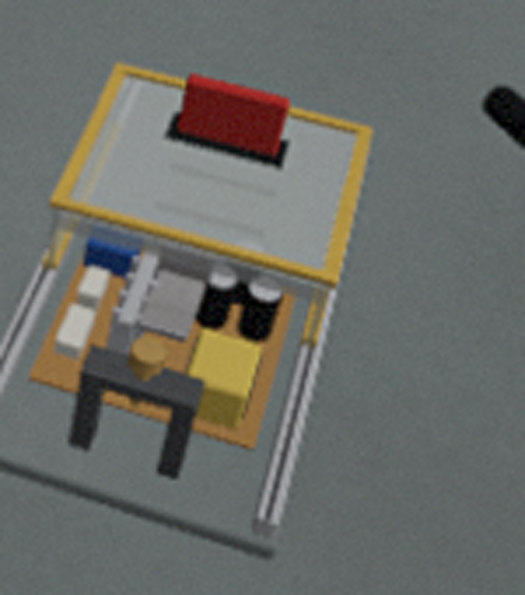

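```bash
python3 - <<'E'
from h import *
T=lambda x,y:(80+(x-1.25)/3.5,110+(y-1.25)/3.5)
S=lambda x,y:(300+(x-1.25)/3.5,150+(y-1.25)/3.5)
t=dict(FL=(107,210),FR=(362,268),BL=(50,430),BR=(306,490))
s=dict(FL=(335,283),FR=(53,205),BL=(371,129),BR=(119,66))
P={};Q={}
for k in t:
    P[k]=plane("top",T(*t[k]),.080);Q[k]=plane("scene",S(*s[k]),.080);print(k,P[k].round(4),Q[k].round(4))
for n,D in(("top",P),("scene",Q)):
    d=(D['FL']+D['FR']-D['BL']-D['BR'])/2; w=(D['FL']+D['BL']-D['FR']-D['BR'])/2
    c=sum(D.values())/4; u=d/np.linalg.norm(d)
    print(n,'len',np.linalg.norm(d),'wid',np.linalg.norm(w),'yaw',np.degrees(np.arctan2(d[1],d[0])),np.degrees(np.arctan2(-w[0],w[1])),'tab',c-u*.025)
print('knob',plane("top",T(267,78),.095),plane("scene",S(150,343),.095),cross(ray("top",T(267,78)),ray("scene",S(150,345))))
# tab top edge ends
for a,b in(((131,378),(287,98)),((226,397),(187,78))):
    print(cross(ray("top",T(*a)),ray("scene",S(*b))))
# rails in top: left rail top ends, z~?
for a in((186,40),(58,522),(420,95),(298,580)): print('rail',plane("top",T(*a),.012))
E
```

```text
FL [0.6526 0.3049 0.08  ] [0.6571 0.3028 0.08  ]
FR [0.615  0.1485 0.08  ] [0.6206 0.1508 0.08  ]
BL [0.519  0.3375 0.08  ] [0.5222 0.3368 0.08  ]
BR [0.4816 0.1819 0.08  ] [0.4854 0.1844 0.08  ]
top len 0.1375341951475931 wid 0.16044877544517666 yaw -13.877546754742033 -13.51879778106265 tab [0.54276309 0.24917133 0.08      ]
scene len 0.13922766287814825 wid 0.15661737897612998 yaw -14.042467112458832 -13.559271177437372 tab [0.54707865 0.24975234 0.08      ]
knob [0.72961386 0.20396692 0.095     ] [0.7287707  0.20330856 0.095     ] (array([0.72969974, 0.20370043, 0.09468155]), np.float64(0.0006658531736639176))
(array([0.54849605, 0.27711951, 0.11619218]), np.float64(0.0002921981392337338))
(array([0.53694546, 0.22115395, 0.11457892]), np.float64(0.0010180868331856883))
rail [0.7752723  0.27736172 0.012     ]
rail [0.46016754 0.35643729 0.012     ]
rail [0.73606666 0.12230367 0.012     ]
rail [0.42194579 0.20081981 0.012     ]
```

Both views agree. The tab is at about (0.543, 0.249), the closing yaw is about -13.9°, and the knob is 192 mm ahead of the tab, so the guard is about 82 mm open. I'll shut the gripper and carry it to a point about 40 mm behind the tab, at height.

Request:
arm_command([
  [[30,54,0],-0.04,1],
  [[30,54,0],-0.04,1],
  [[30,54,0],-0.04,1],
  [[30,54,0],-0.04,1],
  [[15.5,57,0],-0.04,1],
  [[15.5,57,0],-0.04,1],
  [[15.5,57,0],-0.04,1],
  [[15.5,57,0],-0.04,1],
  [[15.5,57,0],-0.04,1],
  [[15.5,57,0],-0.04,1],
  [[15.5,57,0],-0.04,1],
  [[15.5,57,0],-0.04,1],
], squeeze=40)

```text
t: 1.6
tcp_pos: [0.4572, 0.0864, 0.2422]
tool_rot: [0.998, -0.067, 0.0, 0.0]
force: [0.9, -0.5, 0.1]
finger_gap: 0.0
```

Request:
arm_command([
  [[15.5,57.5,0],-0.04,1],
  [[15.5,57.5,0],-0.04,1],
  [[15.5,57.5,0],-0.03,1],
  [[0,0,-40],0,1],
  [[0,0,0],0,1],
])

```text
t: 2.22
tcp_pos: [0.5006, 0.2569, 0.1993]
tool_rot: [0.993, -0.12, -0.004, 0.002]
force: [-0.6, 0.1, 0.5]
finger_gap: -0.001
```

```bash
python3 - <<'E'
from h import *
s=manip.sense();print(s['tcp_pos'],s['tool_rot'],s['force'],s['q'])
for n in("scene","wrist"): cv2.imwrite(f"pics/{n}1.png",manip.snapshot(n))
E
```

```text
[0.50064991 0.25690346 0.19929443] [ 0.99276322 -0.12001154 -0.00392998  0.0017274 ] [-0.61038416  0.13065283  0.46657234] [ 2.75625498e-01  5.01820358e-01  1.62891399e+00 -1.83392413e-04
  1.01944264e+00  2.08712380e+00]
```

View pics/scene1.png

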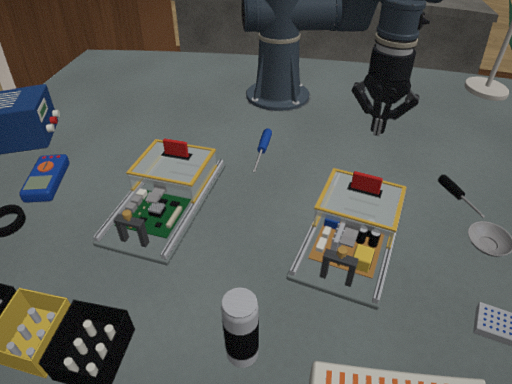

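View pics/wrist1.png

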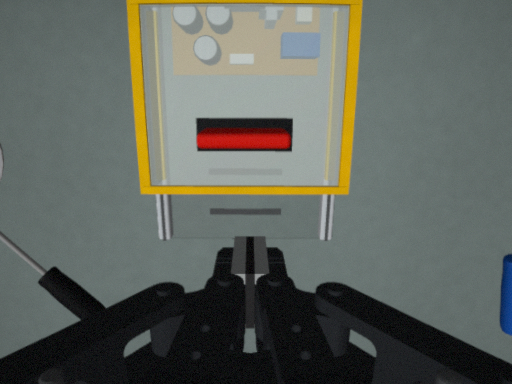

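The closed fingers are aligned with the tab laterally. In the wrist view they are at x≈250 and the tab is at x≈243. I'll descend so the tips end about 10 mm above the roof, then approach.

Request:
arm_command([
  [[0,0,-50],0,1],
  [[0,0,-40],0,1],
  [[0,0,-9],0,1],
  [[0,0,0],0,1],
])

```text
t: 2.82
tcp_pos: [0.5045, 0.2566, 0.1044]
tool_rot: [0.993, -0.121, 0.001, -0.0]
force: [0.8, -0.1, 0.1]
finger_gap: 0.002
```

```bash
python3 - <<'E'
from h import *
s=manip.sense();print(s['tcp_pos'],s['tool_rot'],s['force'])
im=manip.snapshot("scene"); cv2.imwrite("pics/s2.png",cv2.resize(im[100:320,270:430],None,fx=2.7,fy=2.7))
E
```

```text
[0.50450517 0.25661891 0.10437085] [ 9.92612638e-01 -1.21324440e-01  6.70983835e-04 -2.82938478e-04] [ 0.83681292 -0.1239603   0.07427153]
```

View pics/s2.png

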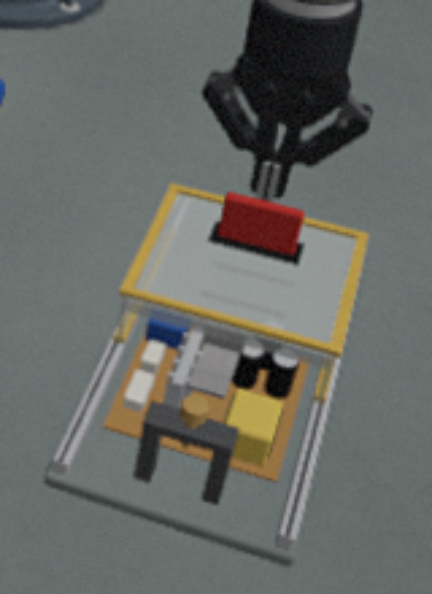

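Request:
arm_command([
  [[9.7,-2.4,-4],0,1],
  [[9.7,-2.4,0],0,1],
  [[9.7,-2.4,0],0,1],
  [[9.7,-2.4,0],0,1],
  [[9.7,-2.4,0],0,1],
  [[9.7,-2.4,0],0,1],
  [[0,0,0],0,1],
])

```text
t: 3.75
tcp_pos: [0.5634, 0.2422, 0.0993]
tool_rot: [0.993, -0.121, 0.001, -0.0]
force: [0.2, 0.3, 0.3]
finger_gap: -0.002
```

```bash
python3 - <<'E'
from h import *
s=manip.sense();print(s['tcp_pos'],s['tool_rot'],s['force'])
im=manip.snapshot("scene"); cv2.imwrite("pics/s3.png",cv2.resize(im[100:320,270:430],None,fx=2.7,fy=2.7))
E
```

```text
[0.56339811 0.24222397 0.09928345] [ 9.92644547e-01 -1.21059899e-01  1.12492405e-03 -1.98246135e-04] [0.16223668 0.25512484 0.27347262]
```

View pics/s3.png

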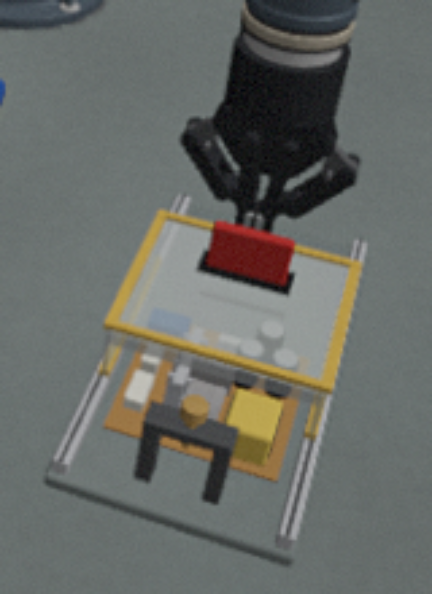

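The guard is moving cleanly with the tab, with about 45 mm left. I'll push 36 mm and then read the force.

Request:
arm_command([
  [[9.7,-2.4,0],0,1],
  [[9.7,-2.4,0],0,1],
  [[7.8,-1.9,0],0,1],
  [[5.8,-1.4,0],0,1],
  [[1.9,-0.5,0],0,1],
  [[0,0,0],0,1],
])

```text
t: 4.55
tcp_pos: [0.5966, 0.2337, 0.099]
tool_rot: [0.993, -0.121, -0.0, 0.0]
force: [-2.6, -1.0, -1.9]
finger_gap: -0.002
```

Request:
arm_command([
  [[2.9,-0.7,0],0,1],
  [[1.9,-0.5,0],0,1],
  [[0,0,0],0,1],
])

```text
t: 4.92
tcp_pos: [0.6031, 0.2328, 0.0997]
tool_rot: [0.993, -0.121, 0.002, -0.0]
force: [-0.9, 0.2, -0.3]
finger_gap: 0.004
```

```bash
python3 - <<'E'
from h import *
s=manip.sense();print(s['tcp_pos'],s['tool_rot'],s['force'])
im=manip.snapshot("scene"); cv2.imwrite("pics/s4.png",cv2.resize(im[100:320,270:430],None,fx=2.7,fy=2.7))
E
```

```text
[0.60313805 0.23277586 0.09968401] [ 9.92667013e-01 -1.20867163e-01  1.76712714e-03 -4.55728755e-04] [-0.88591284  0.16383385 -0.34399422]
```

View pics/s4.png

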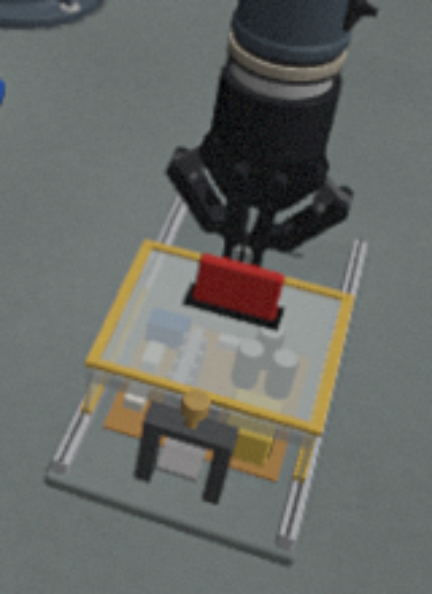

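Request:
arm_command([
  [[1.9,-0.5,0],0,1],
  [[0,0,0],0,1],
])

```text
t: 5.22
tcp_pos: [0.6047, 0.2324, 0.0999]
tool_rot: [0.993, -0.121, 0.001, -0.0]
force: [0.5, -0.1, 0.8]
finger_gap: -0.003
```

Request:
arm_command([
  [[1.9,-0.5,0],0,1],
  [[0,0,0],0,1],
])

```text
t: 5.48
tcp_pos: [0.6057, 0.2317, 0.0995]
tool_rot: [0.993, -0.121, 0.0, -0.0]
force: [-0.1, -0.2, -0.1]
finger_gap: -0.002
```

Request:
arm_command([
  [[1.9,-0.5,0],0,1],
  [[0,0,0],0,1],
])

```text
t: 5.72
tcp_pos: [0.607, 0.2313, 0.0993]
tool_rot: [0.993, -0.121, -0.0, -0.0]
force: [-1.1, 1.2, 0.9]
finger_gap: -0.0
```

Request:
arm_command([
  [[1.9,-0.5,0],0,1],
  [[0,0,0],0,1],
])

```text
t: 5.98
tcp_pos: [0.609, 0.2308, 0.0992]
tool_rot: [0.993, -0.121, -0.0, -0.0]
force: [-1.5, 1.4, 0.9]
finger_gap: 0.004
```

```bash
python3 - <<'E'
from h import *
s=manip.sense();print(s['tcp_pos'],s['force'])
im=manip.snapshot("scene"); cv2.imwrite("pics/s5r.png",im);cv2.imwrite("pics/s5.png",cv2.resize(im[170:300,280:420],None,fx=4.5,fy=4.5,interpolation=cv2.INTER_CUBIC))
cv2.imwrite("pics/w5.png",manip.snapshot("wrist"))
for f in("s4","s5"):0
for c,st,p in reds(im): print(c,plane("scene",c,.097).round(4))
E
```

```text
[0.60903047 0.23076818 0.09924668] [-1.50372383  1.4241101   0.85516034]
[ 53.  119.5] [ 0.4038 -0.555   0.097 ]
[175.42       147.53714286] [ 0.4863 -0.1757  0.097 ]
[357.18065693 207.75547445] [0.6249 0.2298 0.097 ]
```

View pics/s5.png

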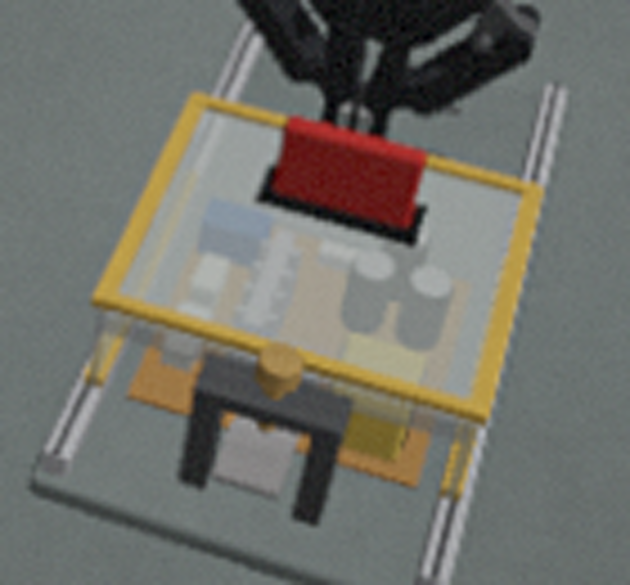

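View pics/w5.png

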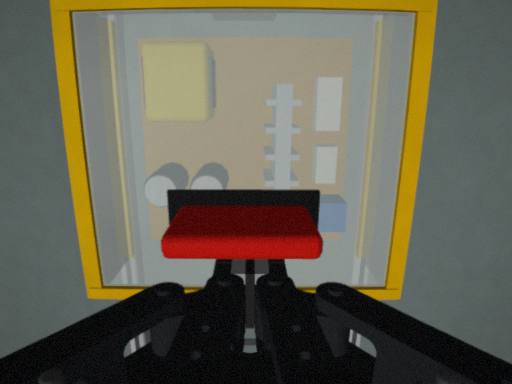

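Request:
arm_command([
  [[1.9,-0.5,0],0,1],
  [[0,0,0],0,1],
])

```text
t: 6.32
tcp_pos: [0.609, 0.2307, 0.0992]
tool_rot: [0.993, -0.121, -0.002, 0.0]
force: [-5.0, 1.4, 3.5]
finger_gap: -0.0
```

Request:
arm_command([
  [[1.9,-0.5,0],0,1],
  [[0,0,0],0,1],
])

```text
t: 6.58
tcp_pos: [0.609, 0.2307, 0.0992]
tool_rot: [0.993, -0.121, -0.004, 0.0]
force: [-8.9, 2.4, 5.1]
finger_gap: -0.003
```

The TCP has stopped at x=0.609 while the force keeps rising, which looks like the end stop. I'll press a little more, to well above the latch's 6 N, to confirm.

Request:
arm_command([
  [[1.9,-0.5,0],0,1],
  [[1.9,-0.5,0],0,1],
  [[0,0,0],0,1],
])

```text
t: 6.95
tcp_pos: [0.609, 0.2306, 0.0993]
tool_rot: [0.993, -0.121, -0.008, 0.0]
force: [-16.9, 5.8, 11.0]
finger_gap: 0.001
```

Request:
arm_command([
  [[-5,1.2,0],0,1],
  [[-9.7,2.4,0],0,1],
  [[-9.7,2.4,0],0,1],
  [[-4.9,1.2,0],0,1],
  [[0,0,0],0,1],
])

```text
t: 7.58
tcp_pos: [0.5872, 0.236, 0.0993]
tool_rot: [0.993, -0.121, 0.0, 0.0]
force: [0.0, 0.2, 0.3]
finger_gap: 0.003
```

```bash
python3 - <<'E'
from h import *
s=manip.sense();print(s['tcp_pos'],s['force'])
im=manip.snapshot("scene"); cv2.imwrite("pics/s6r.png",im);cv2.imwrite("pics/s6.png",cv2.resize(im[170:300,280:420],None,fx=4.5,fy=4.5,interpolation=cv2.INTER_CUBIC))
for c,st,p in reds(im): print(c,plane("scene",c,.097).round(4))
E
```

```text
[0.58719143 0.23597502 0.09931281] [0.0390834  0.16960501 0.26312531]
[ 53.  119.5] [ 0.4038 -0.555   0.097 ]
[175.45428571 147.5       ] [ 0.4862 -0.1757  0.097 ]
[357.21375465 207.83643123] [0.6251 0.2299 0.097 ]
```

View pics/s6.png

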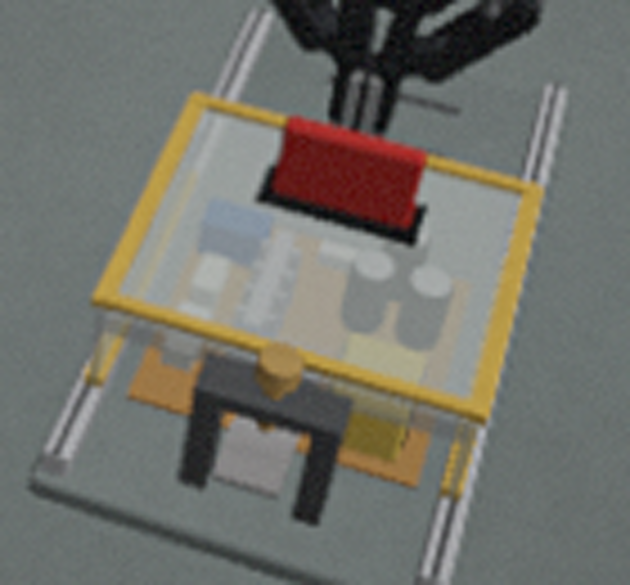

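Stopped and unmoved on release. Now I'll lift away and compare the knob height with its rest position, including a frame from mid-ramp.

Request:
arm_command([
  [[0,0,50],0,1],
  [[0,0,50],0,1],
  [[-20,0,50],0,1],
  [[-55,0,0],0,1],
  [[-50,-30,0],0,1],
  [[0,0,0],0,1],
  [[0,0,0],0,1],
])

```text
t: 8.5
tcp_pos: [0.4637, 0.206, 0.25]
tool_rot: [0.993, -0.121, 0.001, -0.0]
force: [0.1, -0.4, 0.4]
finger_gap: 0.001
```

```bash
python3 - <<'E'
from h import *
s=manip.sense();print(s['t'],s['tcp_pos'],s['force'])
im=manip.snapshot("scene"); cv2.imwrite("pics/s7r.png",im)
tp=manip.snapshot("top"); cv2.imwrite("pics/t7.png",tp)
for n,i in(("scene",im),("top",tp)):
  for c,st,p in reds(i): print(n,c.round(1),plane(n,c,.097).round(4))
a=cv2.imread("pics/scene0.png")
t=a[244:250,338:347]  # knob at rest
for nm,i in(("rest",a),("stop",cv2.imread("pics/s5r.png")),("now",im)):
    r=cv2.matchTemplate(i[236:262,330:356],t,cv2.TM_CCOEFF_NORMED); print(nm,cv2.minMaxLoc(r)[1::2])
r4=cv2.resize(cv2.imread("pics/s4.png"),(160,220),interpolation=cv2.INTER_AREA)
r=cv2.matchTemplate(r4[136:162,60:86],t,cv2.TM_CCOEFF_NORMED); print("ramp",cv2.minMaxLoc(r)[1::2])
z=[cv2.resize(x,(250,250),interpolation=cv2.INTER_NEAREST) for x in(a[235:265,327:357],r4[135:165,57:87],im[235:265,327:357])]
cv2.imwrite("pics/knob.png",np.hstack(z))
E
```

```text
8.5 [0.46371258 0.20598483 0.25003152] [ 0.05065953 -0.35324629  0.37007086]
scene [ 53.  119.5] [ 0.4038 -0.555   0.097 ]
scene [175.5 147.5] [ 0.4861 -0.1756  0.097 ]
scene [357.3 207.8] [0.6249 0.23   0.097 ]
top [140.2 180.9] [0.6256 0.2355 0.097 ]
top [339.4 246.1] [ 0.4852 -0.177   0.097 ]
rest (1.0, (8, 8))
stop (0.4258325695991516, (13, 0))
now (0.3996444344520569, (11, 4))
ramp (0.39425379037857056, (13, 0))
```

View pics/knob.png

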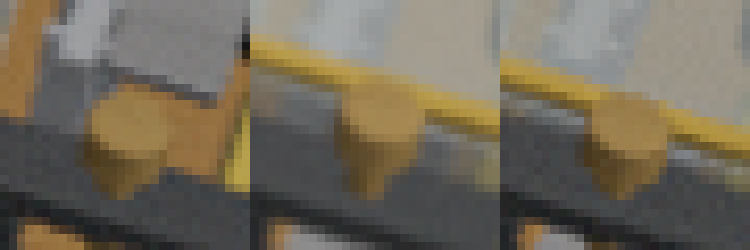

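View pics/t7.png

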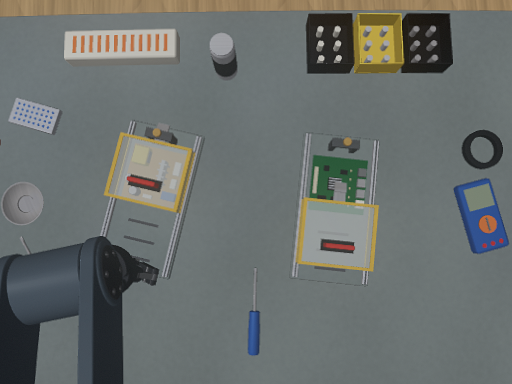

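The knob was visibly raised on the ramp (middle crop) and is now back at its rest height (right crop matches left). The green tab hasn't moved and the robot is clear.

```bash
python3 -c "
from station import manip; print(manip.sign_off())"
```

```text
the job is handed in; nothing more can be done
None
```

The tan power board's guard is pushed fully shut and latched, and I handed the job in at about 8.6 s. I pushed its red tab with the closed fingers for roughly 83 mm, then backed off and lifted clear.

**End stop:** the tool stopped at x = 0.609 m while the force kept rising to about 18 N along the slide, well above the latch's 6 N.

**Guard position:** on release the tab did not move. It sits about 108 mm from the latch knob, against the 110 mm expected when shut; that difference is within measurement error.

**Latch:** the brass knob was visibly raised partway up the ramp. In the last picture it is back at its rest height, by eye. My automatic template match on the knob was inconclusive, with scores of about 0.4 because the background behind it had changed.

**Green board:** its tab measured the same before and after, to within 0.3 mm.

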